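Press the food box lid shut along its edge

ROBOT

A 6-joint arm with a two-finger parallel gripper is mounted at the origin on a cart in front of the work surface, level with it; the furniture and walls round the work are solid. World frame = base frame: x ahead of the robot, y to its left, z up, the work surface at z = 0. Lengths are in mm, angles in rad, forces in N, time in s.
With the tool pointing down it reaches from about 200 to 875 mm from the base axis. Payload 3.4 kg.
Tool frame: the origin (TCP) lies on the mounting face of the last link; the fingertips stand 199 mm ahead of it and the grasp point (between the pads) lies 180 mm ahead of it (tcp_to_tips is the z of the fingertips in the tool frame, in mm); z points along the fingers, y is the line along which they close (so a half turn about z gives the same grasp; the last joint's range is limited). The gripper opens to 94 mm and grips with 3 to 60 N. Pads are 16 mm wide; open, the fingers measure 119 mm over their backs; the gripper's body (75 mm by 177 mm) begins 78 mm behind the grasp point.
Start: joints at [-1.238, 0.276, 1.505, -0, 1.361, -0.121], TCP at [252.07, -516.822, 404.693] pointing down, gripper open.
Joint ranges: [-2.89, 2.89], [-0.75, 2.08], [0.22, 2.7], [-1.18, 4.32], [0.11, 2.71], [-2.7, 2.7]. Speed limits (rad/s): [2.57, 2.57, 3.14, 3.14, 3.14, 3.14].

INTERFACE

Orientations are given as a rotation vector (axis times angle).
In Python, from bench import sense, get_image, camera_params, hand_in, tcp_to_tips gives the robot as it stands.
- The arm moves only by the tool arm_command, never from a script. Its argument "rows" is a list of rows, each a list of 7 numbers: the shift along the tool's x, y, z in m, then the turn, a rotation vector about the tool's x, y, z in rad, then the closure in counts, from 0 (fully open) to 255 (shut). In form: [[tx, ty, tz, rx, ry, rz, fingers], ...]. A call has exactly 8 rows; each row is the pose to reach, as a shift and turn from the pose commanded when the call began, along the tool's axes at that moment; what a row does not reach only later rows make up. A row lasts 1/10 s, in which the tool goes at most 50 mm and 8.59 degrees, less where a joint would pass 70% of its speed; a pose out of reach is approached as far as the arm can. A call with a gripper value outside its range is refused whole. The fingers move at their own pace and stop on an object; "newtons" is the grip in N (left out, the last holds). Time passes only in rows, so rows that repeat a pose let the fingers close, or fill a call up. It gives the time, the measured TCP pose, the force, the opening and the grip force at its end, in the units of the state.
- sense(): the state, without advancing time (a new reading comes with each control period).
- get_image(name): name is "side" or "top"; returns the picture (400x640x3 uint8, red, green, blue); there is no depth.
- camera_params(name): a dict with "fx", "fy", "cx", "cy" (pixels), "cam_to_world" (4x4, takes a point from camera to world coordinates). Camera axes: x right, y down, z forward; pixel columns grow to the right and rows downward; lengths in mm; the calibration is good to about 2 mm. A picture is of the moment at which its call begins. camera_params takes no time and is no camera call.
- hand_in(): hands the job in; it is judged then, once.
The state is a dict: "time_s": time; "joint_pos": joint angles; "qvel": joint speeds; "joint_efforts": joint torques, N m; "tcp_pos": TCP position; "orientation": TCP orientation; "wrist_force": force on the tool from outside, world axes, zero at the start; "ft_torque": the same for the moment, N m; "width": opening from 0.0 (shut) to 1.0 (fully open); "gripper_force": force on a finger pad.
Only numpy, scipy, OpenCV 4.12 (cv2) and the standard library are available. Lean on these libraries where they do the work, as an engineer would, in place of code of your own. Each camera call takes 0.05 s, during which the arm holds its last target. There are 200 camera calls.

TASK

Close the lid of the food box: with your fingertips go along the six raised orange studs at its edge, starting at the white dot at the outer end of the row of four and carrying on round the corner to the last two, and press them down one after another until each is flush with the lid. Use light finger pressure; the box stays standing where it is, so do not grasp, lift, tip or shove it, and leave the things around it alone.

Things in the scene. Friction and masses are not known exactly. Their poses are not given: they have to be found in the camera images.
- food_box: closed white food box with a grey lid, 208 x 148 mm, 75 mm high, 0.7 to 1.2 kg, loose, at any yaw. Origin: centre of the underside; x along the long side, z up, lid top at z = 75 mm. Six orange press studs stand proud: four along one long edge, two round the corner on the short edge. The grey studs of the other edges are flush and fixed.
- start_dot (a point): white dot 12 mm across on the lid beside the first stud (box frame x = -91, y = -58 mm), flat on the lid top.
- vent_cap_top (a point): top of the black round vent cap near the middle of the lid, 40 mm across, 12 mm above the lid top (box frame x = -10, y = 12 mm); fixed, plays no part.
- stud_1_top (a point): top of the domed orange stud number 1 counted from the white dot (box frame x = -66, y = -58 mm); moves with the stud. Stud 24 mm across; its top stands 7.8 mm above the lid when fully up, 0.8 mm when fully down.
- stud_2_top (a point): top of the domed orange stud number 2 counted from the white dot (box frame x = -22, y = -58 mm); moves with the stud. Stud 24 mm across; its top stands 7.8 mm above the lid when fully up, 0.8 mm when fully down.
- stud_3_top (a point): top of the domed orange stud number 3 counted from the white dot (box frame x = 22, y = -58 mm); moves with the stud. Stud 24 mm across; its top stands 7.8 mm above the lid when fully up, 0.8 mm when fully down.
- stud_4_top (a point): top of the domed orange stud number 4 counted from the white dot (box frame x = 66, y = -58 mm); moves with the stud. Stud 24 mm across; its top stands 7.8 mm above the lid when fully up, 0.8 mm when fully down.
- stud_5_top (a point): top of the domed orange stud number 5 counted from the white dot (box frame x = 88, y = -12 mm); moves with the stud. Stud 24 mm across; its top stands 7.8 mm above the lid when fully up, 0.8 mm when fully down.
- stud_6_top (a point): top of the domed orange stud number 6 counted from the white dot (box frame x = 88, y = 32 mm); moves with the stud. Stud 24 mm across; its top stands 7.8 mm above the lid when fully up, 0.8 mm when fully down.
- stud_1 (a joint): how far stud 1 is pressed down, m: 0 = fully up, 0.007 = flush, at a solid stop. Starts between 0 and 0.0015. It takes about 4 N to move and stays where it is left.
- stud_2 (a joint): how far stud 2 is pressed down, m: 0 = fully up, 0.007 = flush, at a solid stop. Starts between 0 and 0.0015. It takes about 4 N to move and stays where it is left.
- stud_3 (a joint): how far stud 3 is pressed down, m: 0 = fully up, 0.007 = flush, at a solid stop. Starts between 0 and 0.0015. It takes about 4 N to move and stays where it is left.
- stud_4 (a joint): how far stud 4 is pressed down, m: 0 = fully up, 0.007 = flush, at a solid stop. Starts between 0 and 0.0015. It takes about 4 N to move and stays where it is left.
- stud_5 (a joint): how far stud 5 is pressed down, m: 0 = fully up, 0.007 = flush, at a solid stop. Starts between 0 and 0.0015. It takes about 4 N to move and stays where it is left.
- stud_6 (a joint): how far stud 6 is pressed down, m: 0 = fully up, 0.007 = flush, at a solid stop. Starts between 0 and 0.0015. It takes about 4 N to move and stays where it is left.
- mug_cream: cream mug with blue dots, about 92 mm wide, 93 mm high, a bystander standing loose on the worktop. Origin: about the centre of its underside.
- tin_beans: red food tin, 75 mm across, 110 mm high, a bystander standing loose on the worktop. Origin: about the centre of its underside.
- spice_red: spice jar with red cap, 45 mm across, 106 mm high, a bystander standing loose on the worktop. Origin: about the centre of its underside.
- salt_shaker: spice jar with white cap, 44 mm across, 109 mm high, a bystander standing loose on the worktop. Origin: about the centre of its underside.
- glass_tall: tall clear glass, 68 mm across, 137 mm high, a bystander standing loose on the worktop. Origin: about the centre of its underside.
- dip_bowl_0: small white dip bowl, 82 mm across, 34 mm high, a bystander standing loose on the worktop. Origin: about the centre of its underside.

How it is judged (in metres and radians):
On the way, in this order (a step that is already met when the one before it is completed fails the run):
1. stud 1 from the white dot is pressed down (5.5 mm of its 7 mm or more), before any later one (value of joint stud_1 above 0.0055 m), for 0.05 s.
2. stud 2 from the white dot is pressed down (5.5 mm of its 7 mm or more), before any later one (value of joint stud_2 above 0.0055 m), for 0.05 s.
3. stud 3 from the white dot is pressed down (5.5 mm of its 7 mm or more), before any later one (value of joint stud_3 above 0.0055 m), for 0.05 s.
4. stud 4 from the white dot is pressed down (5.5 mm of its 7 mm or more), before any later one (value of joint stud_4 above 0.0055 m), for 0.05 s.
5. stud 5 from the white dot is pressed down (5.5 mm of its 7 mm or more), before any later one (value of joint stud_5 above 0.0055 m), for 0.05 s.
6. stud 6 from the white dot is pressed down (5.5 mm of its 7 mm or more), before any later one (value of joint stud_6 above 0.0055 m), for 0.05 s.
At the end, for the whole second after the job is handed in: All six studs are pressed down by at least 5.5 of their 7 mm; the box stands flat and at rest on the worktop, within 30 mm of where it was (value of joint each of stud_1, stud_2, stud_3, stud_4, stud_5, stud_6 above 0.0055 m and height (world z) of food_box below 0.008 m and angle between food_box's own z axis and vertical below 0.05 rad and linear speed of food_box below 0.02 m/s and distance of food_box from where it was at the start of the episode below 0.03 m); the robot touches nothing.
It fails at once if the food box is lifted by more than 10 mm (height (world z) of food_box above 0.01 m).
It fails at once if the food box is tipped by more than 0.12 rad (angle between food_box's own z axis and vertical above 0.12 rad).
It fails at once if the food box is shoved by more than 30 mm (distance of food_box from where it was at the start of the episode above 0.03 m).
It fails at once if the fingers press on the food box with more than 45 N (contact force between the fingers and food_box above 45 N).
It fails at once if a bystander (mug, tin, spice jar, glass or dip bowl) is moved by more than 20 mm (distance of any of mug_cream, tin_beans, spice_red, salt_shaker, glass_tall, dip_bowl_0 from where it was at the start of the episode above 0.02 m).
It also fails if it takes over 48 s, if anything falls off the work surface, if the arm or the gripper's body presses on something with over 40 N, if the wrist force passes 120 N, or if a joint passes its speed limit or range.

## Working session

There is one attempt and no reset: what is moved stays moved. The work goes in short steps, Python scripts to look and compute and a tool call to move; the robot and the scene stay as the last step left them, time stands still between calls to the robot, and variables do not carry over. Pictures are saved under pics/ and viewed, at most 10 in all, crops included, and the job is handed in when it is done.

Besides the shell and the picture viewer there is one more tool, called after "Call:" by a JSON object that holds its "method" and its "body", one argument or row to a line. arm_command: Moves the arm, as the interface text tells. Its arguments: {"type":"object","properties":{"rows":{"type":"array"},"newtons":{"type":"number"}},"required":["rows"]}

```bash
mkdir -p pics; python3 - <<'E'
from bench import *
import cv2
for n in("top","side"):
    cv2.imwrite(f"pics/{n}0.png",get_image(n)[:,:,::-1])
    print(camera_params(n))
s=sense();print(s["time_s"],s["tcp_pos"],s["orientation"],s["wrist_force"],s["width"],tcp_to_tips)
E
```

```text
{'fx': 442.2773571589291, 'fy': 442.2773571589291, 'cx': 319.0140894317928, 'cy': 197.70493830791816, 'cam_to_world': array([[ 1.04979934e-02, -9.93336867e-01,  1.14767857e-01,
         3.60680802e+02],
       [-9.99934585e-01, -1.09496955e-02, -3.30606106e-03,
         2.96100760e+01],
       [ 4.54070542e-03, -1.14725642e-01, -9.93386838e-01,
         1.77899225e+03],
       [ 0.00000000e+00,  0.00000000e+00,  0.00000000e+00,
         1.00000000e+00]])}
{'fx': 497.8282921990887, 'fy': 497.8282921990887, 'cx': 318.7421450895811, 'cy': 202.41628415140238, 'cam_to_world': array([[-9.48403813e-01, -2.16799171e-01,  2.31361896e-01,
         8.53371064e+01],
       [-3.16661678e-01,  6.10870965e-01, -7.25645951e-01,
         1.46497107e+03],
       [ 1.59871760e-02, -7.61468833e-01, -6.48004342e-01,
         1.38883252e+03],
       [ 0.00000000e+00,  0.00000000e+00,  0.00000000e+00,
         1.00000000e+00]])}
0.1 [ 252.00696861 -516.63859193  403.91675624] [-3.05951822e+00 -7.06413018e-01  3.05729365e-04] [ 0.42521771 -1.12226612  0.55085447] 0.9986568378168791 199.2
```

View pics/top0.png

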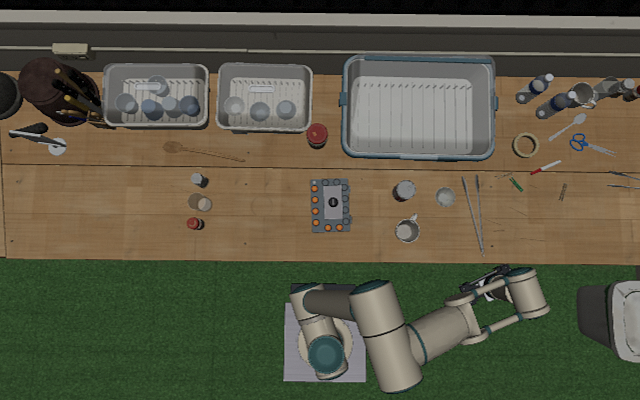

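View pics/side0.png

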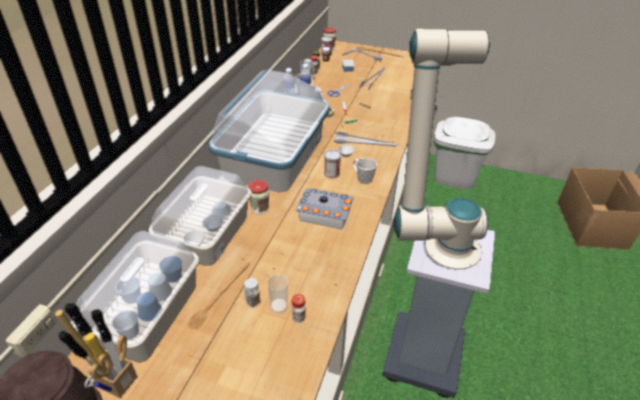

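The top view shows the box at about (330,205): four orange studs on its left edge (x≈315, rows 190–223), and two along the bottom edge. The side view shows the same box at (325,207). Next I'll measure the stud centroids.

```bash
cat >h.py <<'E'
import numpy as np,cv2
from bench import *
def ray(n,uv,z):
    c=camera_params(n);T=c["cam_to_world"]
    d=T[:3,:3]@[(uv[0]-c["cx"])/c["fx"],(uv[1]-c["cy"])/c["fy"],1];o=T[:3,3]
    return o+d*(z-o[2])/d[2]
def orange(n,img,box):
    x0,y0,x1,y1=box;h=cv2.cvtColor(img,cv2.COLOR_RGB2HSV)[y0:y1,x0:x1]
    m=cv2.inRange(h,(5,150,140),(20,255,255))
    k,l,st,ce=cv2.connectedComponentsWithStats(m)
    w=img[y0:y1,x0:x1]
    return [(ce[i]+[x0,y0],st[i,4]) for i in range(1,k) if st[i,4]>4]
E
python3 - <<'E'
from h import *
out=[]
for n,b in(("top",(300,172,360,240)),("side",(290,180,362,235))):
    im=get_image(n)
    for p,a in orange(n,im,b): print(n,p.round(1),a,ray(n,p,82).round(1))
    x0,y0,x1,y1=b
    c=cv2.resize(im[y0:y1,x0:x1,::-1],None,fx=7,fy=7,interpolation=cv2.INTER_CUBIC)
    out.append(cv2.copyMakeBorder(c,0,480-c.shape[0],0,0,cv2.BORDER_CONSTANT) if c.shape[0]<480 else c[:480])
o=np.hstack(out);o=cv2.resize(o,(800,int(o.shape[0]*800/o.shape[1])));cv2.imwrite("pics/crop.png",o)
E
```

```text
top [314. 188.] 21 [594.3  43.8  82. ]
top [314.5 199.2] 18 [550.6  41.3  82. ]
top [314.8 210.8] 19 [505.7  39.5  82. ]
top [315.5 222.2] 18 [461.9  36.5  82. ]
top [327.5 227.2] 18 [443.2  -9.8  82. ]
top [339. 227.] 21 [444.5 -53.8  82. ]
side [347.4 201.1] 11 [444.8 -45.3  82. ]
side [305.2 207.9] 12 [592.3  51.9  82. ]
side [345.3 208. ] 13 [440.7  -1.3  82. ]
side [315.5 210. ] 12 [549.3  50.   82. ]
side [326.3 212. ] 13 [505.1  47.1  82. ]
side [337.  214.2] 13 [461.4  45.2  82. ]
```

View pics/crop.png

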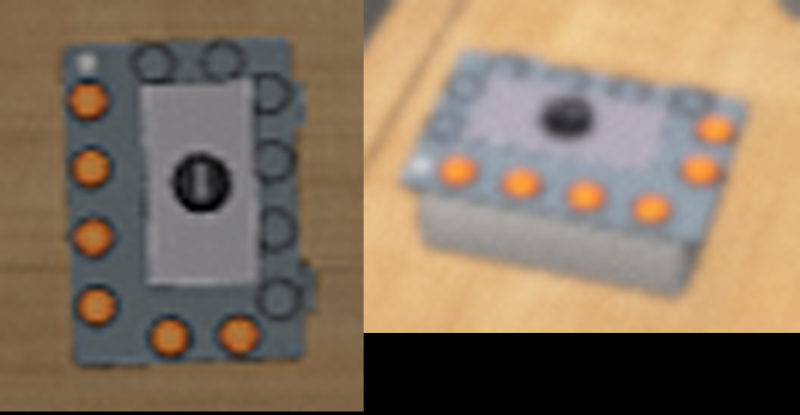

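The crop shows the white dot at the top-left of the lid in the top view (about (313,182) full-frame). So stud 1 is at (594,44) mm and the row runs toward the robot, with studs 5 and 6 on the near short edge. Spacings (44 mm, 132 mm) match. Now I'll fit the pose and work out the moves.

```bash
cat >>h.py <<'E'
from scipy.spatial.transform import Rotation as R
B=np.array([[-66,-58],[-22,-58],[22,-58],[66,-58],[88,-12],[88,32.]])
def studs(pts):
    P=np.array(pts);b=B-B.mean(0);p=P-P.mean(0)
    a=np.arctan2((b[:,0]*p[:,1]-b[:,1]*p[:,0]).sum(),(b*p).sum());M=np.array([[np.cos(a),-np.sin(a)],[np.sin(a),np.cos(a)]])
    F=b@M.T+P.mean(0);return a,F,P-F
def todo(i=None):
    S=np.load("s.npy");s=sense();Rt=R.from_rotvec(s["orientation"]);t=Rt.apply([0,0,199.2])+s["tcp_pos"]
    print("t",round(s["time_s"],2),"tips",t.round(1),"F",s["wrist_force"].round(1),"w",round(s["width"],2),"tilt",Rt.apply([0,0,1]).round(3),"x",Rt.apply([1,0,0]).round(3))
    for k in ([i] if i else range(1,7)): print(k,S[k-1].round(1),"shift tool mm",Rt.inv().apply(np.r_[S[k-1],76]-t).round(1))
E
python3 - <<'E'
from h import *
T=[(594.3,43.8),(550.6,41.3),(505.7,39.5),(461.9,36.5),(443.2,-9.8),(444.5,-53.8)]
a,F,r=studs(T);F=F+[-0.5,1.2];print(np.degrees(a),r.round(1));np.save("s.npy",F);todo()
E
```

```text
-177.1165119359701 [[ 0.2  0.1]
 [ 0.4 -0.2]
 [-0.5  0.2]
 [-0.4 -0.5]
 [ 0.6  0.2]
 [-0.3  0.1]]
t 0.2 tips [ 252.  -516.5  205. ] F [-0.1  0.1 -0.4] w 1.0 tilt [-0.     0.001 -1.   ] x [0.899 0.438 0.   ]
1 [593.6  44.9] shift tool mm [ 553.2 -354.7  129.4]
2 [549.7  42.7] shift tool mm [ 512.7 -372.   129.4]
3 [505.7  40.5] shift tool mm [ 472.2 -389.2  129.4]
4 [461.8  38.2] shift tool mm [ 431.8 -406.5  129.4]
5 [442.1  -8.8] shift tool mm [ 393.5 -372.8  129.4]
6 [444.3 -52.7] shift tool mm [ 376.2 -332.4  129.3]
```

Call:
{"method": "arm_command", "body": {
  "rows": [
    [0.042,-0.027,0,0,0,0.1,255],
    [0.084,-0.054,0,0,0,0.2,255],
    [0.126,-0.081,0,0,0,0.3,255],
    [0.168,-0.108,0,0,0,0.4,255],
    [0.21,-0.135,0,0,0,0.403,255],
    [0.252,-0.162,0,0,0,0.403,255],
    [0.29,-0.186,0,0,0,0.403,255],
    [0.32,-0.206,0,0,0,0.403,255]
  ],
  "newtons": 20
}}

```text
time_s: 1.0
tcp_pos: [450.1, -189.0, 404.7]
orientation: [-3.14, -0.082, -0.001]
wrist_force: [0.4, 0.4, 0.9]
width: 0.354
gripper_force: 0.0
```

```bash
python3 -c "
from h import *
todo(1)"
```

```text
t 1.0 tips [ 450.2 -189.   205.5] F [0.4 0.4 0.9] w 0.35 tilt [ 0.  0. -1.] x [0.999 0.052 0.   ]
1 [593.6  44.9] shift tool mm [ 155.3 -226.1  129.6]
```

Call:
{"method": "arm_command", "body": {
  "rows": [
    [0.025,-0.037,0,0,0,0,255],
    [0.05,-0.074,0,0,0,0,255],
    [0.075,-0.11,0,0,0,0,255],
    [0.1,-0.147,0.02,0,0,0,255],
    [0.125,-0.18,0.045,0,0,0,255],
    [0.145,-0.21,0.07,0,0,0,255],
    [0.155,-0.226,0.095,0,0,0,255],
    [0.155,-0.226,0.105,0,0,0,255]
  ]
}}

```text
time_s: 1.8
tcp_pos: [592.8, 44.4, 296.7]
orientation: [-3.14, -0.085, 0.006]
wrist_force: [-0.9, -0.1, 0.0]
width: 0.003
gripper_force: 0.0
```

```bash
python3 - <<'E'
from h import *
todo(1)
im=get_image("top");c=im[150:260,270:400,::-1];cv2.imwrite("pics/a.png",cv2.resize(c,None,fx=4,fy=4))
todo(1)
E
```

```text
t 1.8 tips [592.   44.6  97.5] F [-0.9 -0.1  0. ] w 0.0 tilt [-0.004  0.001 -1.   ] x [ 0.999  0.054 -0.004]
1 [593.6  44.9] shift tool mm [ 1.7 -0.2 21.5]
t 1.85 tips [590.7  43.1  96.9] F [-0.9 -0.5 -0.7] w 0.01 tilt [-0.006 -0.    -1.   ] x [ 0.999  0.053 -0.006]
1 [593.6  44.9] shift tool mm [ 3.1 -1.6 20.9]
```

View pics/a.png

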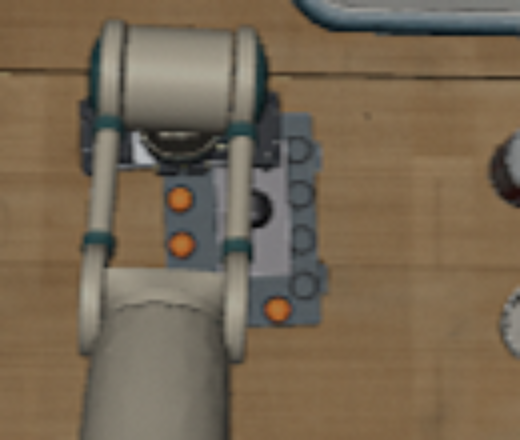

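The picture shows the wrist over stud 1; studs 3, 4 and 6 stay visible and the box hasn't moved. I'll correct slightly and descend gently.

Call:
{"method": "arm_command", "body": {
  "rows": [
    [0.002,-0.001,0.008,0,0,0,255],
    [0.002,-0.001,0.012,0,0,0,255],
    [0.002,-0.001,0.014,0,0,0,255],
    [0.002,-0.001,0.016,0,0,0,255],
    [0.002,-0.001,0.018,0,0,0,255],
    [0.002,-0.001,0.019,0,0,0,255],
    [0.002,-0.001,0.02,0,0,0,255],
    [0.002,-0.001,0.02,0,0,0,255]
  ]
}}

```text
time_s: 2.65
tcp_pos: [594.7, 43.1, 280.2]
orientation: [3.14, 0.08, 0.001]
wrist_force: [-0.6, -0.5, 2.7]
width: 0.003
gripper_force: 1.8
```

```bash
python3 -c "
from h import *
todo(1)"
```

```text
t 2.65 tips [594.8  43.   81. ] F [-0.6 -0.5  2.7] w 0.0 tilt [ 0.001 -0.001 -1.   ] x [0.999 0.051 0.001]
1 [593.6  44.9] shift tool mm [-1.1 -1.9  5. ]
```

Call:
{"method": "arm_command", "body": {
  "rows": [
    [-0.001,-0.001,0.001,0,0,0,255],
    [-0.001,-0.001,0.002,0,0,0,255],
    [-0.001,-0.001,0.003,0,0,0,255],
    [-0.001,-0.001,0.004,0,0,0,255],
    [-0.001,-0.001,0.005,0,0,0,255],
    [-0.001,-0.001,0.0055,0,0,0,255],
    [-0.001,-0.001,0.006,0,0,0,255],
    [-0.001,-0.001,0.006,0,0,0,255]
  ]
}}

```text
time_s: 3.45
tcp_pos: [594.0, 44.0, 274.5]
orientation: [3.14, 0.08, 0.003]
wrist_force: [0.7, -4.4, 8.4]
width: 0.008
gripper_force: 4.3
```

```bash
python3 -c "
from h import *
todo(1)"
```

```text
t 3.45 tips [594.4  43.9  75.3] F [ 0.7 -4.4  8.4] w 0.01 tilt [ 0.002 -0.001 -1.   ] x [0.999 0.051 0.002]
1 [593.6  44.9] shift tool mm [-0.7 -1.1 -0.7]
```

Call:
{"method": "arm_command", "body": {
  "rows": [
    [0,0,0.0005,0,0,0,255],
    [0,0,0.001,0,0,0,255],
    [0,0,0.001,0,0,0,255],
    [0,0,0.0015,0,0,0,255],
    [0,0,0.0015,0,0,0,255],
    [0,0,0.002,0,0,0,255],
    [0,0,0.002,0,0,0,255],
    [0,0,0.002,0,0,0,255]
  ]
}}

```text
time_s: 4.25
tcp_pos: [593.9, 44.1, 274.4]
orientation: [3.14, 0.08, 0.004]
wrist_force: [-2.3, -4.5, 17.4]
width: 0.004
gripper_force: 9.2
```

```bash
python3 -c "
from h import *
todo(1)"
```

```text
t 4.25 tips [594.4  43.9  75.2] F [-2.3 -4.5 17.4] w 0.0 tilt [ 0.003 -0.001 -1.   ] x [0.999 0.051 0.003]
1 [593.6  44.9] shift tool mm [-0.7 -1.  -0.8]
```

Stud 1 is at its solid stop (17 N, height unchanged at about 75.3). On to stud 2.

Call:
{"method": "arm_command", "body": {
  "rows": [
    [0,0,-0.01,0,0,0,255],
    [0,0,-0.022,0,0,0,255],
    [-0.01,0,-0.022,0,0,0,255],
    [-0.028,0,-0.022,0,0,0,255],
    [-0.044,0,-0.022,0,0,0,255],
    [-0.044,0,-0.02,0,0,0,255],
    [-0.044,0,-0.016,0,0,0,255],
    [-0.044,0,-0.013,0,0,0,255]
  ]
}}

```text
time_s: 5.05
tcp_pos: [550.1, 42.1, 284.1]
orientation: [-3.14, -0.08, -0.0]
wrist_force: [-0.1, -0.1, -0.4]
width: 0.003
gripper_force: 0.0
```

```bash
python3 -c "
from h import *
todo(2)"
```

```text
t 5.05 tips [550.1  42.2  84.9] F [-0.1 -0.1 -0.4] w 0.0 tilt [ 0.  0. -1.] x [0.999 0.051 0.   ]
2 [549.7  42.7] shift tool mm [-0.5 -0.5  8.9]
```

Call:
{"method": "arm_command", "body": {
  "rows": [
    [0,0,0.002,0,0,0,255],
    [0,0,0.004,0,0,0,255],
    [0,0,0.006,0,0,0,255],
    [0,0,0.008,0,0,0,255],
    [0,0,0.01,0,0,0,255],
    [0,0,0.012,0,0,0,255],
    [0,0,0.013,0,0,0,255],
    [0,0,0.013,0,0,0,255]
  ]
}}

```text
time_s: 5.85
tcp_pos: [549.7, 42.1, 274.4]
orientation: [3.14, 0.08, 0.003]
wrist_force: [-4.3, 1.0, 19.2]
width: 0.003
gripper_force: 9.4
```

```bash
python3 -c "
from h import *
todo(2)"
```

```text
t 5.85 tips [550.2  42.   75.2] F [-4.3  1.  19.2] w 0.0 tilt [ 0.002 -0.    -1.   ] x [0.999 0.051 0.002]
2 [549.7  42.7] shift tool mm [-0.5 -0.7 -0.8]
```

Stud 2 is down. Stud 3 next.

Call:
{"method": "arm_command", "body": {
  "rows": [
    [0,0,-0.01,0,0,0,255],
    [0,0,-0.022,0,0,0,255],
    [-0.01,0,-0.022,0,0,0,255],
    [-0.028,0,-0.022,0,0,0,255],
    [-0.044,0,-0.022,0,0,0,255],
    [-0.044,0,-0.02,0,0,0,255],
    [-0.044,0,-0.016,0,0,0,255],
    [-0.044,0,-0.013,0,0,0,255]
  ]
}}

```text
time_s: 6.65
tcp_pos: [506.3, 39.7, 284.2]
orientation: [3.14, 0.08, 0.001]
wrist_force: [-0.1, 0.0, 0.7]
width: 0.003
gripper_force: 0.0
```

Call:
{"method": "arm_command", "body": {
  "rows": [
    [0,0,0.002,0,0,0,255],
    [0,0,0.004,0,0,0,255],
    [0,0,0.006,0,0,0,255],
    [0,0,0.008,0,0,0,255],
    [0,0,0.01,0,0,0,255],
    [0,0,0.012,0,0,0,255],
    [0,0,0.013,0,0,0,255],
    [0,0,0.013,0,0,0,255]
  ]
}}

```text
time_s: 7.45
tcp_pos: [505.9, 39.8, 274.4]
orientation: [3.14, 0.08, 0.004]
wrist_force: [-4.0, -0.2, 21.1]
width: 0.004
gripper_force: 10.5
```

```bash
python3 -c "
from h import *
todo(3)"
```

```text
t 7.45 tips [506.4  39.7  75.2] F [-4.  -0.2 21.1] w 0.0 tilt [ 0.002 -0.    -1.   ] x [0.999 0.051 0.002]
3 [505.7  40.5] shift tool mm [-0.6 -0.8 -0.8]
```

Stud 3 is down. Stud 4 next.

Call:
{"method": "arm_command", "body": {
  "rows": [
    [0,0,-0.01,0,0,0,255],
    [0,0,-0.022,0,0,0,255],
    [-0.01,0,-0.022,0,0,0,255],
    [-0.028,0,-0.022,0,0,0,255],
    [-0.044,0,-0.022,0,0,0,255],
    [-0.044,0,-0.02,0,0,0,255],
    [-0.044,0,-0.016,0,0,0,255],
    [-0.044,0,-0.013,0,0,0,255]
  ]
}}

```text
time_s: 8.25
tcp_pos: [462.3, 37.5, 284.3]
orientation: [3.14, 0.08, 0.001]
wrist_force: [-0.4, 0.2, 0.4]
width: 0.004
gripper_force: 0.0
```

Call:
{"method": "arm_command", "body": {
  "rows": [
    [0,0,0.002,0,0,0,255],
    [0,0,0.004,0,0,0,255],
    [0,0,0.006,0,0,0,255],
    [0,0,0.008,0,0,0,255],
    [0,0,0.01,0,0,0,255],
    [0,0,0.012,0,0,0,255],
    [0,0,0.013,0,0,0,255],
    [0,0,0.013,0,0,0,255]
  ]
}}

```text
time_s: 9.05
tcp_pos: [462.0, 37.6, 274.4]
orientation: [3.14, 0.08, 0.003]
wrist_force: [-5.8, 0.5, 23.7]
width: 0.001
gripper_force: 11.7
```

```bash
python3 -c "
from h import *
todo(4);todo(5)"
```

```text
t 9.05 tips [462.3  37.5  75.2] F [-5.8  0.5 23.7] w 0.0 tilt [ 0.002 -0.    -1.   ] x [0.999 0.051 0.002]
4 [461.8  38.2] shift tool mm [-0.5 -0.7 -0.9]
t 9.05 tips [462.3  37.5  75.2] F [-5.8  0.5 23.7] w 0.0 tilt [ 0.002 -0.    -1.   ] x [0.999 0.051 0.002]
5 [442.1  -8.8] shift tool mm [-22.6  45.2  -0.9]
```

Stud 4 is down. Round the corner to stud 5.

Call:
{"method": "arm_command", "body": {
  "rows": [
    [0,0,-0.01,0,0,0,255],
    [0,0,-0.022,0,0,0,255],
    [-0.006,0.012,-0.022,0,0,0,255],
    [-0.014,0.03,-0.022,0,0,0,255],
    [-0.022,0.045,-0.022,0,0,0,255],
    [-0.022,0.045,-0.02,0,0,0,255],
    [-0.022,0.045,-0.016,0,0,0,255],
    [-0.022,0.045,-0.013,0,0,0,255]
  ]
}}

```text
time_s: 9.85
tcp_pos: [442.0, -8.4, 283.9]
orientation: [-3.14, -0.08, 0.001]
wrist_force: [-0.1, 0.2, -0.4]
width: 0.005
gripper_force: 0.0
```

Call:
{"method": "arm_command", "body": {
  "rows": [
    [0,0,0.002,0,0,0,255],
    [0,0,0.004,0,0,0,255],
    [0,0,0.006,0,0,0,255],
    [0,0,0.008,0,0,0,255],
    [0,0,0.01,0,0,0,255],
    [0,0,0.012,0,0,0,255],
    [0,0,0.0125,0,0,0,255],
    [0,0,0.0125,0,0,0,255]
  ]
}}

```text
time_s: 10.65
tcp_pos: [442.0, -8.3, 274.4]
orientation: [-3.14, -0.08, -0.001]
wrist_force: [-4.8, 2.0, 23.3]
width: 0.003
gripper_force: 11.3
```

```bash
python3 -c "
from h import *
todo(5);todo(6)"
```

```text
t 10.65 tips [442.1  -8.2  75.2] F [-4.8  2.  23.3] w 0.0 tilt [ 0.001  0.    -1.   ] x [0.999 0.051 0.001]
5 [442.1  -8.8] shift tool mm [-0.   0.6 -0.8]
t 10.65 tips [442.1  -8.2  75.2] F [-4.8  2.  23.3] w 0.0 tilt [ 0.001  0.    -1.   ] x [0.999 0.051 0.001]
6 [444.3 -52.7] shift tool mm [-0.1 44.6 -0.8]
```

Stud 5 is down. Stud 6 is the last: press it, then lift clear.

Call:
{"method": "arm_command", "body": {
  "rows": [
    [0,0,-0.01,0,0,0,255],
    [0,0,-0.022,0,0,0,255],
    [0,0.01,-0.022,0,0,0,255],
    [0,0.028,-0.022,0,0,0,255],
    [0,0.0445,-0.022,0,0,0,255],
    [0,0.0445,-0.02,0,0,0,255],
    [0,0.0445,-0.016,0,0,0,255],
    [0,0.0445,-0.013,0,0,0,255]
  ]
}}

```text
time_s: 11.45
tcp_pos: [444.0, -52.7, 284.3]
orientation: [-3.14, -0.08, 0.002]
wrist_force: [-0.4, 0.2, -0.3]
width: 0.004
gripper_force: 0.0
```

Call:
{"method": "arm_command", "body": {
  "rows": [
    [0,0,0.002,0,0,0,255],
    [0,0,0.004,0,0,0,255],
    [0,0,0.006,0,0,0,255],
    [0,0,0.008,0,0,0,255],
    [0,0,0.01,0,0,0,255],
    [0,0,0.012,0,0,0,255],
    [0,0,0.0125,0,0,0,255],
    [0,0,0.0125,0,0,0,255]
  ]
}}

```text
time_s: 12.25
tcp_pos: [444.1, -52.7, 274.4]
orientation: [-3.14, -0.08, -0.001]
wrist_force: [-5.4, 2.9, 18.7]
width: 0.006
gripper_force: 9.3
```

Call:
{"method": "arm_command", "body": {
  "rows": [
    [0,0,-0.02,0,0,0,255],
    [0,0,-0.05,0,0,0,255],
    [0,0,-0.09,0,0,0,255],
    [0,0,-0.13,0,0,0,255],
    [0,0.04,-0.13,0,0,0,255],
    [0,0.08,-0.13,0,0,0,255],
    [0,0.12,-0.13,0,0,0,255],
    [0,0.16,-0.13,0,0,0,255]
  ]
}}

```text
time_s: 13.05
tcp_pos: [452.5, -214.4, 402.5]
orientation: [3.139, 0.08, 0.002]
wrist_force: [0.7, 0.2, -0.2]
width: 0.006
gripper_force: 0.0
```

Call:
{"method": "arm_command", "body": {
  "rows": [
    [0,0.03,0,0,0,0,255],
    [0,0.06,0,0,0,0,255],
    [0,0.09,0,0,0,0,255],
    [0,0.12,0,0,0,0,255],
    [0,0.14,0,0,0,0,255],
    [0,0.15,0,0,0,0,255],
    [0,0.15,0,0,0,0,255],
    [0,0.15,0,0,0,0,255]
  ]
}}

```text
time_s: 13.85
tcp_pos: [460.1, -361.8, 402.5]
orientation: [-3.139, -0.08, 0.0]
wrist_force: [-0.2, 0.3, -0.1]
width: 0.005
gripper_force: 0.0
```

```bash
python3 - <<'E'
from h import *
S=np.load("s.npy");o=[]
for n,b in(("top",(300,172,360,240)),("side",(290,180,362,235))):
    im=get_image(n)
    for p,a in orange(n,im,b): print(n,p.round(1),a,ray(n,p,76).round(1))
    x0,y0,x1,y1=b;c=im[y0:y1,x0:x1,::-1];o.append(cv2.resize(c,(400,int(c.shape[0]*400/c.shape[1])),interpolation=cv2.INTER_CUBIC)[:300] if n=="side" else cv2.resize(c,(300,300)))
cv2.imwrite("pics/end.png",np.hstack([o[0],o[1][:300]]))
E
```

```text
(no output)
```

View pics/end.png

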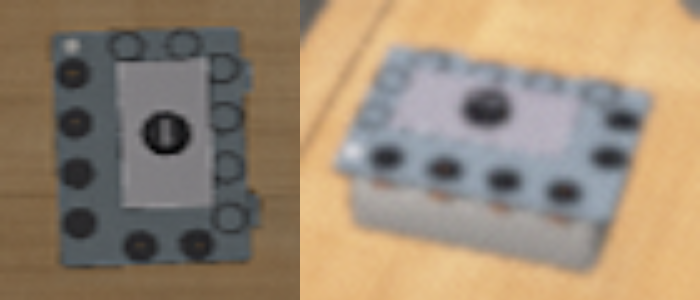

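The end picture shows all six studs (left edge and near edge) looking the same and sunk in, no longer raised orange. The box is where it was and the arm is clear. Each stud reached its solid stop with the fingertips at 75.2 mm.

```bash
python3 -c "
from bench import *
print(hand_in())"
```

```text
the job is handed in; nothing more can be done
None
```

I pressed all six studs to their solid stops in order from the white dot, at about 17–24 N; the box did not visibly move, the arm ended clear of everything, and the job is handed in (no verdict came back).

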